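Index the red bottle under the crimp head and crimp it

TASK

Work the red-handled ratchet lever, one tooth per full stroke and letting it spring back each time, until the red bottle on the dial stands under the crimp head with the lever back home. Then flip the red lock-off of the blue grip forward and squeeze the yellow paddle fully against the grip for about a second, and let go. Do not turn the dial or handle its bottles directly, never fire the head on anything but the red bottle, and leave the objects around the machine where they are.

Things in the scene. Friction and masses are not known exactly. Their poses are not given: they have to be found in the camera images.
- press: bench crimping press, fixed. Origin on the vertical axis of its dial, at table level. Base plate 290 x 335 x 12 mm; columns (22 mm thick, at x = +-90, y = +172 mm) and head plate (z 235 to 250, x +-125, y 50 to 200, air cylinder on it up to z = 357) stand on its +y side. The crimp head hangs over [0, 95] mm.
- crimp_axis (a point): point on the crimp head's axis, 50 mm above the table (the level of the bottles' feet); a bottle stands right when its origin is here
- dial: aluminium index dial, 244 mm across, top at z = 50 mm, origin and (at the start) axes as the press; turns only counter-clockwise seen from above, 30 degrees (0.524 rad) per tooth. 12 nests on a circle of 95 mm radius, 30 degrees apart, some empty; at rest one is always under the head. A pawl stops it from turning back.
- bottle_red: round red glass bottle with gold collar, 38 mm in diameter, 109 mm tall, loose in a nest of the dial; origin at the centre of its underside. At the start it stands 2, 3, 4 or 5 teeth (60, 90, 120 or 150 degrees) clockwise of the crimp head.
- bottle_green_a: pale green bottle of the same size in another nest
- bottle_green_b: pale green bottle of the same size in another nest
- bottle_pink: pale pink bottle of the same size in another nest
- lever (a joint): ratchet lever, flat bar (z 15 to 23 mm) turning about the dial's axis. 0 = home; grows counter-clockwise from above to the stop at 0.64 rad. At 0 the grip lies at angle -110 degrees in the press frame (0 = its x axis). A stroke past 0.59 carries the dial one tooth; a shorter one leaves the tooth unfinished. A spring pulls it home; below 0.03 it has taken the next tooth. Needs 3 to 9 N at the grip.
- lever_grip (a point): point on the axis of the lever's upright red grip, 90 mm above the table; the grip is a cylinder 22 mm in diameter, z 48 to 113 mm, 185 mm from the dial's axis. A dark pawl block on the bar reaches out to 158 mm from that axis and up to z = 41 mm.
- grip_station: fixed safety grip. Origin at the centre of its underside. Steel foot 170 (x) x 100 x 12 mm; on two short legs a blue grip bar 155 (x) x 30 (y) x 40 mm, z 40 to 80 mm. The paddle lies on its +y side, the lock-off on its top near the +x end.
- paddle (a joint): yellow paddle 125 x 6 x 24 mm (z 42 to 66), hinged on an upright axis at station [-65, 19] mm, free end to +x. 0 = sprung open, 0.14 rad = squeezed fully against the bar; drives the crimp head down. Blocked at about 0.02 while locked. At station x = 5 mm bar and paddle measure 48 mm over both when open, 38 mm squeezed (y -15 to 23 mm); full squeeze takes about 9 N there.
- paddle_pad (a point): point on the paddle's outer face, 70 mm from its hinge, at mid height (z = 54 mm)
- lock (a joint): red lock-off tab, 26 mm wide (y), 6 mm thick, 45 mm long, on a hinge along station y at station [50, 0, 88] mm. 0 = locked, leaning 43 degrees towards station -x (starts at 0 to 0.3, locked); 1.5 rad = forward stop, leaning 43 degrees towards +x. The paddle is free above 1.25 rad. Stays where it is left; about 2 N to push.
- lock_tip (a point): centre of the lock-off tab's free end, 46 mm from its hinge
- amber_bottle: bystander: amber bottle, 52 mm in diameter, 130 mm tall, outside the lever's sweep; origin at the centre of its underside
- carton: bystander: cardboard carton 80 x 60 x 55 mm; origin at the centre of its underside
- steel_cup: bystander: steel cup, 64 mm in diameter, 80 mm tall; origin at the centre of its underside
- white_jar: bystander: white jar, 60 mm in diameter, 90 mm tall; origin at the centre of its underside
Things that resemble listed ones, but are neither listed nor needed, are in the scene too. Of the things like the grip_station, leave any that is purple; of the rest the smaller one is meant.

How it is judged:
By the outcome, as a careful person would: the job done as asked, in the order asked, and still so for the second after the job is handed in, with the robot touching nothing.
It also fails if it takes over 72 s, if anything falls off the work surface, if the arm or the gripper's body presses on something with over 40 N, if the wrist force passes 120 N, or if a joint passes its speed limit or range.

ROBOT

A 6-joint arm with a two-finger parallel gripper is mounted at the origin on the work surface. World frame = base frame: x ahead of the robot, y to its left, z up, the work surface at z = 0. Lengths are in m, angles in rad, forces in N, time in s.
With the tool pointing down it reaches from about 0.375 to 0.925 m from the base axis. Payload 5.7 kg.
Tool frame: the origin (TCP) lies at the very end of the fingers, on their centre line; the grasp point (between the pads) lies 19 mm behind it; z points along the fingers, y is the line along which they close (so a half turn about z gives the same grasp; the last joint's range is limited). The gripper opens to 88 mm and grips with 3 to 60 N. Pads are 20 mm wide; open, the fingers measure 115 mm over their backs; the gripper's body (75 mm by 178 mm) begins 61 mm behind the grasp point.
Start: joints at [-1.215, 0.359, 1.51, -0, 1.272, -0.115], TCP at [0.272, -0.535, 0.223] pointing down, gripper open.
Joint ranges: [-2.97, 2.97], [-1.01, 2.36], [0.21, 2.38], [-0.96, 4.11], [0.2, 2.71], [-2.98, 2.98]. Speed limits (rad/s): [2.39, 2.39, 3.14, 3.14, 3.14, 3.14].

INTERFACE

Orientations are given as a rotation vector (axis times angle).
In Python, from station import robot gives the robot as it stands.
- The arm moves only by the tool arm_command, never from a script. Its argument "series" is a list of rows, each an object with "grip": the closure in counts, from 0 (fully open) to 255 (shut); "offset": the shift along the tool's x, y, z in mm, a list of three; "delta_rot": the turn, a rotation vector about the tool's x, y, z in degrees, a list of three. A call has 1 to 5 rows; each row shifts and turns the commanded pose from where the row before left it, along the tool's axes as they then stand; what a row does not reach is not made up. A row lasts 1/8 s, in which the tool goes at most 62.5 mm and 10.7 degrees, less where a joint would pass 70% of its speed; a pose out of reach is approached as far as the arm can. A call is refused whole if a number of a shift passes 62.5 or a number of a turn 10.7, either way. A call with a gripper value outside its range is refused whole. The fingers move at their own pace and stop on an object; "grip_force" is the grip in N (left out, the last holds). Time passes only in rows, so rows that do not move let the fingers close. It gives the time, the measured TCP pose, the force, the opening and the grip force at its end, in the units of the state.
- robot.observe(): the state, without advancing time (a new reading comes with each control period).
- robot.grab_frame(name): name is "side" or "top" or "wrist"; returns a dict with "pixels" (400x640x3 uint8, red, green, blue), "range_z" (400x640 float32, m along the optical axis (not along the pixel's ray), 0 where there is no reading), "mtx" (3x3 intrinsics, pixels), "extrinsics" (4x4, takes a point from world to camera coordinates). Camera axes: x right, y down, z forward; pixel columns grow to the right and rows downward; lengths in m; the calibration is good to about 2 mm. The wrist camera is an equidistant fisheye: a pixel r from the principal point sees the ray r / f radians off the axis. A picture is of the moment at which its call begins.
- robot.job_done(): hands the job in; it is judged then, once.
The state is a dict: "time": time; "joints": joint angles; "qd": joint speeds; "joint_torque": joint torques, N m; "position": TCP position; "tcp_rot": TCP orientation; "wrist_force": force on the tool from outside, world axes, zero at the start; "torque": the same for the moment, N m; "grip_width": opening from 0.0 (shut) to 1.0 (fully open); "gripper_force": force on a finger pad.
Only numpy, scipy, OpenCV 4.12 (cv2) and the standard library are available. Lean on these libraries where they do the work, as an engineer would, in place of code of your own. Each camera call takes 0.05 s, during which the arm holds its last target. There are 200 camera calls.

## Working session

There is one attempt and no reset: what is moved stays moved. The work goes in short steps, Python scripts to look and compute and a tool call to move; the robot and the scene stay as the last step left them, time stands still between calls to the robot, and variables do not carry over. Pictures are saved under pics/ and viewed, at most 13 in all, crops included, and the job is handed in when it is done.

Besides the shell and the picture viewer there is one more tool, called after "Call:" by a JSON object that holds its "op" and its "data", one argument or row to a line. arm_command: Moves the arm, as the interface text tells. Its arguments: {"type":"object","properties":{"series":{"type":"array","items":{"type":"object","properties":{"grip":{"type":"number"},"offset":{"type":"array","items":{"type":"number"}},"delta_rot":{"type":"array","items":{"type":"number"}}}}},"grip_force":{"type":"number"}},"required":["series"]}

```bash
ls; mkdir -p pics; cat > h.py <<'E'
import numpy as np,cv2
from station import robot
def grab(n):
    f=robot.grab_frame(n); np.savez('%s.npz'%n,**f); return f
def save(f,p): cv2.imwrite(p,cv2.cvtColor(f['pixels'],cv2.COLOR_RGB2BGR))
def cloud(f):
    K=f['mtx'];E=f['extrinsics'];z=f['range_z'];v,u=np.mgrid[:400,:640]
    P=np.stack([(u-K[0,2])/K[0,0]*z,(v-K[1,2])/K[1,1]*z,z],-1)
    W=(P-E[:3,3])@E[:3,:3]; W[z==0]=np.nan; return W
E
python3 - <<'E'
from h import *
for n in('top','side'):
    f=grab(n);save(f,'pics/%s0.png'%n);print(n,f['mtx'][0,0],f['extrinsics'].round(3).tolist())
print(robot.observe())
E
```

```text
pics
top 486.9718218887442 [[0.016, -1.0, -0.005, -0.102], [-0.996, -0.016, -0.085, 0.572], [0.085, 0.007, -0.996, 1.485], [0.0, 0.0, 0.0, 1.0]]
side 423.20841006469334 [[-0.685, 0.728, 0.012, 0.45], [0.464, 0.449, -0.764, -0.115], [-0.561, -0.518, -0.645, 1.416], [0.0, 0.0, 0.0, 1.0]]
{'time': 0.1, 'joints': array([-1.21508568e+00,  3.59460995e-01,  1.51131642e+00,  1.79202213e-05,
        1.27251412e+00, -1.15073724e-01]), 'qd': array([-0.00021594,  0.00048672, -0.00235491, -0.00068183,  0.00039435,
        0.0015312 ]), 'joint_torque': array([-1.60007683e-03, -5.16368115e+01, -2.71405184e+01,  6.74661133e-02,
        2.77505990e-02, -3.80848394e-05]), 'position': array([ 0.27194478, -0.53412999,  0.22187994]), 'tcp_rot': array([-3.05331663e+00, -7.32294081e-01,  2.93443846e-04]), 'wrist_force': array([-0.0243222 , -0.46241953, -0.65643257]), 'torque': array([ 0.01608301, -0.00530036, -0.05522285]), 'gripper_force': 0.0, 'grip_width': 0.9962067631033986}
```

View pics/top0.png

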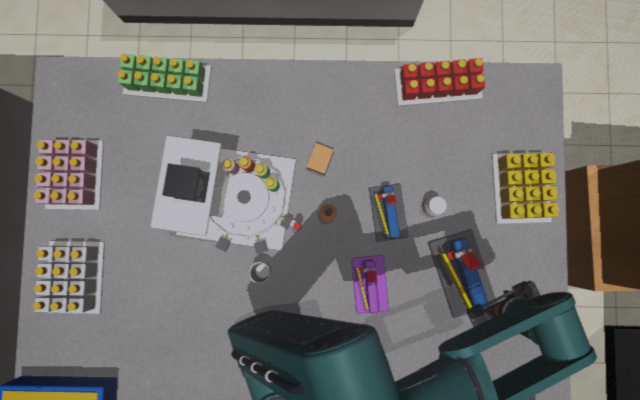

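View pics/side0.png

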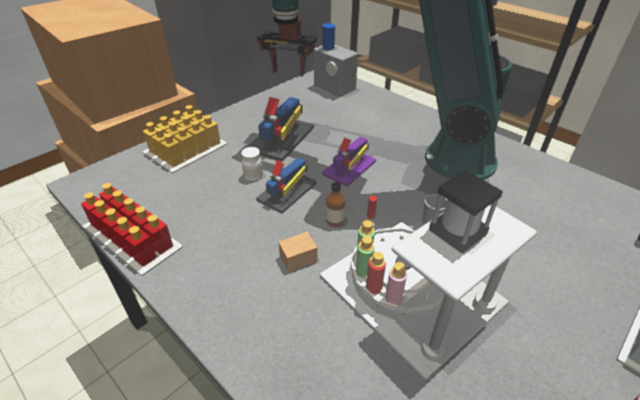

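```bash
cat > m.py <<'E'
from h import *
def ld(n): return dict(np.load('%s.npz'%n))
def masks(f):
    h=cv2.cvtColor(f['pixels'],cv2.COLOR_RGB2HSV).astype(int);H,S,V=h[...,0],h[...,1],h[...,2]
    return dict(red=((H<6)|(H>174))&(S>150)&(V>60),yel=(H>24)&(H<33)&(S>150)&(V>80),blue=(H>100)&(H<118)&(S>120)&(V>40),gold=(H>15)&(H<30)&(S>100)&(V>90),green=(H>40)&(H<80)&(S>70))
if __name__=='__main__':
  for n in('top','side'):
    f=ld(n);W=cloud(f)
    for c,m in masks(f).items():
        k,l,st,ce=cv2.connectedComponentsWithStats(m.astype(np.uint8))
        for i in range(1,k):
            if st[i,4]<12: continue
            p=W[l==i];p=p[~np.isnan(p[:,0])]
            if len(p)<5: continue
            a=np.median(p,0)
            if not(0.3<a[0]<0.9 and -0.35<a[1]<0.55 and a[2]>.01): continue
            r,(w,hh),an=cv2.minAreaRect(p[:,:2].astype(np.float32)*1000)
            print(n,c,ce[i].round(),st[i,4],a.round(3),'zmax',p[:,2].max().round(3),'rect',np.round(r),round(w),round(hh),round(an))
E
python3 m.py
python3 - <<'E'
from m import *
f=ld('top');im=cv2.cvtColor(f['pixels'],cv2.COLOR_RGB2BGR)
a=cv2.resize(im[120:260,145:310],None,fx=3.6,fy=3.6,interpolation=2);cv2.imwrite('pics/a.png',a)
W=cloud(f)
# dial top plane & base plate
for (u,v) in[(244,197),(230,215),(258,212),(200,220),(160,200),(400,230),(376,190)]: print(u,v,W[v,u].round(3))
E
```

```text
top red [411.  88.] 124 [ 0.889 -0.345  0.085] zmax 0.094 rect [ 902. -357.] 54 54 4
top red [380. 197.] 13 [ 0.559 -0.258  0.064] zmax 0.079 rect [ 560. -258.] 14 7 31
top red [391. 199.] 59 [ 0.55  -0.285  0.114] zmax 0.134 rect [ 549. -286.] 22 23 90
top red [297. 226.] 34 [ 0.468 -0.014  0.113] zmax 0.118 rect [469. -13.] 15 16 0
top red [371. 276.] 68 [ 0.327 -0.23   0.11 ] zmax 0.126 rect [ 327. -231.] 25 21 7
top yel [242. 161.] 19 [0.651 0.143 0.161] zmax 0.166 rect [650. 143.] 8 17 57
top yel [226. 163.] 15 [0.644 0.189 0.159] zmax 0.164 rect [641. 189.] 9 16 50
top yel [257. 167.] 17 [0.632 0.1   0.16 ] zmax 0.162 rect [630. 100.] 12 18 72
top yel [381. 214.] 106 [ 0.509 -0.264  0.064] zmax 0.077 rect [ 512. -265.] 124 14 18
top blue [388. 189.] 52 [ 0.583 -0.28   0.079] zmax 0.087 rect [ 583. -280.] 18 28 9
top blue [392. 220.] 321 [ 0.49  -0.293  0.079] zmax 0.088 rect [ 496. -297.] 114 38 10
top gold [171.  79.] 54 [0.9   0.373 0.109] zmax 0.118 rect [902. 373.] 22 19 46
top gold [187.  80.] 49 [0.897 0.323 0.109] zmax 0.116 rect [898. 323.] 21 21 6
top gold [320. 158.] 
[... 1490 characters left out ...]
 69
side gold [366. 243.] 164 [0.634 0.098 0.151] zmax 0.161 rect [622.  88.] 54 28 38
side gold [377. 259.] 152 [0.653 0.143 0.151] zmax 0.161 rect [646. 131.] 50 27 70
side gold [398. 269.] 129 [0.645 0.19  0.157] zmax 0.162 rect [613. 168.] 100 27 36
side green [361. 234.] 22 [0.606 0.063 0.134] zmax 0.14 rect [605.  59.] 20 8 79
side green [372. 235.] 16 [0.592 0.081 0.135] zmax 0.14 rect [588.  81.] 7 19 87
side green [365. 251.] 58 [0.642 0.104 0.134] zmax 0.141 rect [639. 100.] 16 34 31
244 197 [0.552 0.149 0.074]
230 215 [0.498 0.192 0.061]
258 212 [0.508 0.109 0.057]
200 220 [0.477 0.233 0.248]
160 200 [0.528 0.342 0.246]
400 230 [ 0.462 -0.327  0.01 ]
376 190 [ 0.585 -0.252  0.01 ]
```

View pics/a.png

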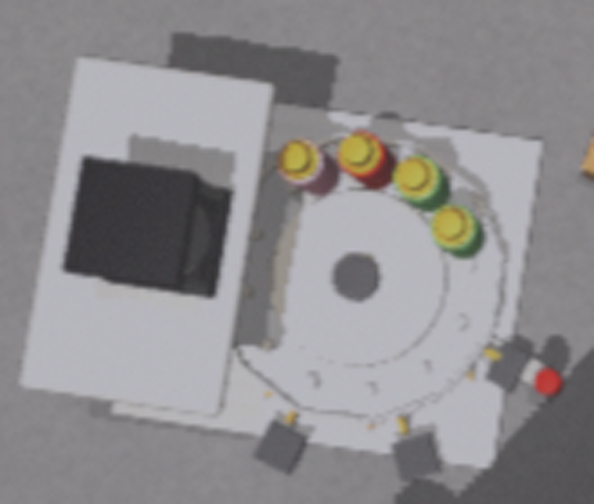

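Call:
{"op": "arm_command", "data": {
  "series": [
    {"grip": 0, "offset": [41, -38, 0]},
    {"grip": 0, "offset": [41, -38, 0]},
    {"grip": 0, "offset": [41, -38, 0]},
    {"grip": 60, "offset": [41, -38, 0]},
    {"grip": 60, "offset": [41, -38, 0]}
  ]
}}

```text
invalid input at $.series[0]: expected keys grip, offset, delta_rot
```

Call:
{"op": "arm_command", "data": {
  "series": [
    {"grip": 60, "offset": [41, -38, 0]},
    {"grip": 60, "offset": [41, -38, 0]},
    {"grip": 60, "offset": [41, -38, 0]},
    {"grip": 60, "offset": [41, -38, 0]},
    {"grip": 60, "offset": [41, -38, 0]}
  ]
}}

```text
invalid input at $.series[0]: expected keys grip, offset, delta_rot
```

Call:
{"op": "arm_command", "data": {
  "series": [
    {"grip": 60, "offset": [0, 0, 0], "delta_rot": [0, 0, -9]},
    {"grip": 60, "offset": [0, 0, 0], "delta_rot": [0, 0, -9]},
    {"grip": 60, "offset": [0, 0, 0], "delta_rot": [0, 0, -9]},
    {"grip": 60, "offset": [0, 0, 0], "delta_rot": [0, 0, -8]},
    {"grip": 60, "offset": [0, 0, 0]}
  ]
}}

```text
invalid input at $.series[4]: expected keys grip, offset, delta_rot
```

```bash
cat >> h.py <<'E'
from scipy.spatial.transform import Rotation as R
def tgt(p):
    "tool-frame offset in mm from the measured pose to world point p; also yaw of tool y"
    o=robot.observe();M=R.from_rotvec(o['tcp_rot']).as_matrix()
    return (M.T@(np.array(p)-o['position'])*1000).round(1),np.degrees(np.arctan2(M[1,1],M[0,1])).round(1)
E
python3 - <<'E'
from h import *
print(tgt([.469,-.011,.066]))
f=grab('top');save(f,'pics/t1.png');f=grab('wrist');save(f,'pics/w1.png')
print(f['mtx'],f['extrinsics'].round(3))
from m import *
W=cloud(ld('top'));
for c in('blue','yel','red'):
    m=masks(ld('top'))[c]&(W[...,2]>.04)&(abs(W[...,0]-.52)<.13)&(abs(W[...,1]+.28)<.06)
    p=W[m]; 
    if c=='blue': p=p[abs(p[:,2]-.08)<.006]
    print(c,len(p),cv2.minAreaRect(p[:,:2].astype(np.float32)*1000))
E
```

```text
(array([ 412.9, -376.6,  156.6]), np.float64(-63.0))
[[309.70691629   0.         320.11197553]
 [  0.         309.70691629 196.64234644]
 [  0.           0.           1.        ]] [[ 0.452 -0.892 -0.002 -0.6  ]
 [-0.861 -0.437  0.26  -0.03 ]
 [-0.233 -0.116 -0.966  0.392]
 [ 0.     0.     0.     1.   ]]
blue 328 ((516.5479736328125, -289.592529296875), (152.19927978515625, 28.802776336669922), 9.081124305725098)
yel 88 ((509.7976989746094, -262.8920593261719), (121.99685668945312, 9.487035751342773), 17.254905700683594)
red 71 ((550.2036743164062, -274.21337890625), (47.03498458862305, 23.9556827545166), 81.94796752929688)
```

View pics/w1.png

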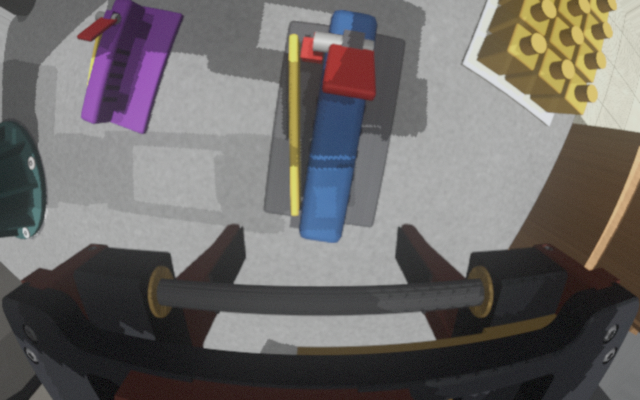

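The rows need all three keys, so the arm has not moved. The wrist picture shows the larger blue grip at (340,130) and the purple one at (130,65), neither of which is meant.

Call:
{"op": "arm_command", "data": {
  "series": [
    {"grip": 0, "offset": [41, -38, 0], "delta_rot": [0, 0, 0]},
    {"grip": 0, "offset": [41, -38, 0], "delta_rot": [0, 0, 0]},
    {"grip": 0, "offset": [41, -38, 0], "delta_rot": [0, 0, 0]},
    {"grip": 60, "offset": [41, -38, 0], "delta_rot": [0, 0, 0]},
    {"grip": 60, "offset": [41, -38, 0], "delta_rot": [0, 0, 0]}
  ]
}}

```text
time: 0.82
position: [0.369, -0.2707, 0.2227]
tcp_rot: [3.055, 0.732, 0.0]
wrist_force: [1.6, -0.5, 0.1]
grip_width: 0.811
gripper_force: 0.0
```

Call:
{"op": "arm_command", "data": {
  "series": [
    {"grip": 60, "offset": [41, -38, 0], "delta_rot": [0, 0, 0]},
    {"grip": 60, "offset": [41, -38, 0], "delta_rot": [0, 0, 0]},
    {"grip": 60, "offset": [41, -38, 0], "delta_rot": [0, 0, 0]},
    {"grip": 60, "offset": [41, -38, 0], "delta_rot": [0, 0, 0]},
    {"grip": 60, "offset": [41, -38, 0], "delta_rot": [0, 0, 0]}
  ]
}}

```text
time: 1.45
position: [0.4656, -0.0083, 0.2228]
tcp_rot: [3.055, 0.733, 0.001]
wrist_force: [-0.9, -0.8, 0.3]
grip_width: 0.767
gripper_force: 0.0
```

Call:
{"op": "arm_command", "data": {
  "series": [
    {"grip": 60, "offset": [0, 0, 0], "delta_rot": [0, 0, -9]},
    {"grip": 60, "offset": [0, 0, 0], "delta_rot": [0, 0, -9]},
    {"grip": 60, "offset": [0, 0, 0], "delta_rot": [0, 0, -9]},
    {"grip": 60, "offset": [0, 0, 0], "delta_rot": [0, 0, -8]},
    {"grip": 60, "offset": [0, 0, 0], "delta_rot": [0, 0, 0]}
  ]
}}

```text
time: 2.08
position: [0.465, -0.01, 0.2226]
tcp_rot: [-2.694, -1.616, 0.0]
wrist_force: [-0.0, 0.1, -1.0]
grip_width: 0.764
gripper_force: 0.0
```

```bash
python3 - <<'E'
from h import *
print(tgt([.469,-.011,.066]))
f=grab('wrist');save(f,'pics/w2.png')
E
```

```text
(array([  1. ,   4. , 156.6]), np.float64(-28.1))
```

View pics/w2.png

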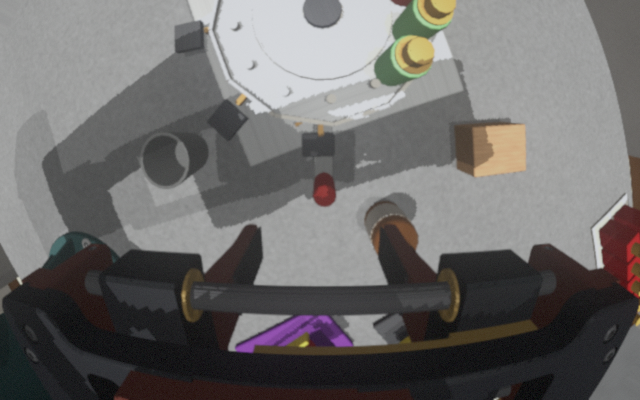

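The wrist view shows the red grip at (323,188) between the fingers and the amber bottle at about (395,225) near the right finger; checking that clearance.

```bash
python3 - <<'E'
from m import *
f=ld('side');W=cloud(f)
m=(W[...,2]>.03)&(W[...,2]<.14)&(np.hypot(W[...,0]-.50,W[...,1]+.09)<.06)
p=W[m];print(len(p),cv2.minEnclosingCircle(p[:,:2].astype(np.float32)*1000),p[:,2].max())
f=np.load('top.npz');f=dict(f);W=cloud(f)
m=(W[...,2]>.1)&(W[...,2]<.14)&(np.hypot(W[...,0]-.50,W[...,1]+.09)<.06)
p=W[m];print(len(p),np.median(p,0),cv2.minEnclosingCircle(p[:,:2].astype(np.float32)*1000))
c=np.array([.554,.154])
a=np.median(p,0)[:2]-c;print('amber r,ang',np.hypot(*a),np.degrees(np.arctan2(a[1],a[0])))
E
```

```text
551 ((512.1549072265625, -98.2876968383789), 26.119184494018555) 0.13388834441733172
64 [ 0.51112567 -0.1001722   0.12887497] ((512.408203125, -99.89324951171875), 14.828840255737305)
amber r,ang 0.2577629005825845 -99.57464639540602
```

Call:
{"op": "arm_command", "data": {
  "series": [
    {"grip": 60, "offset": [1, 4, 50], "delta_rot": [0, 0, 0]},
    {"grip": 60, "offset": [0, 0, 50], "delta_rot": [0, 0, 0]},
    {"grip": 60, "offset": [0, 0, 56], "delta_rot": [0, 0, 0]},
    {"grip": 140, "offset": [0, 0, 0], "delta_rot": [0, 0, 0]},
    {"grip": 140, "offset": [0, 0, 0], "delta_rot": [0, 0, 0]}
  ]
}}

```text
time: 2.75
position: [0.4701, -0.0112, 0.0679]
tcp_rot: [2.694, 1.615, 0.001]
wrist_force: [1.8, -0.1, -0.7]
grip_width: 0.579
gripper_force: 0.0
```

Call:
{"op": "arm_command", "data": {
  "series": [
    {"grip": 140, "offset": [2.6, 30.9, 0], "delta_rot": [0, 0, -9.6]},
    {"grip": 140, "offset": [0, 0, 0], "delta_rot": [0, 0, 0]}
  ]
}}

```text
time: 3.0
position: [0.4999, -0.0239, 0.069]
tcp_rot: [2.548, 1.833, 0.004]
wrist_force: [-2.8, 0.9, 2.3]
grip_width: 0.447
gripper_force: 1.4
```

```bash
python3 - <<'E'
from h import *
o=robot.observe();p=o['position'];print(p,o['wrist_force'],o['grip_width'],tgt(p))
d=p[:2]-np.array([.554,.154]);print(np.hypot(*d),np.degrees(np.arctan2(d[1],d[0])))
f=grab('wrist');save(f,'pics/w3.png')
E
```

```text
[ 0.49994404 -0.02388515  0.06899112] [-2.780597    0.91734419  2.29181366] 0.4471045745703898 (array([0., 0., 0.]), np.float64(-18.5))
0.18591711166036698 -106.90304180782172
```

View pics/w3.png

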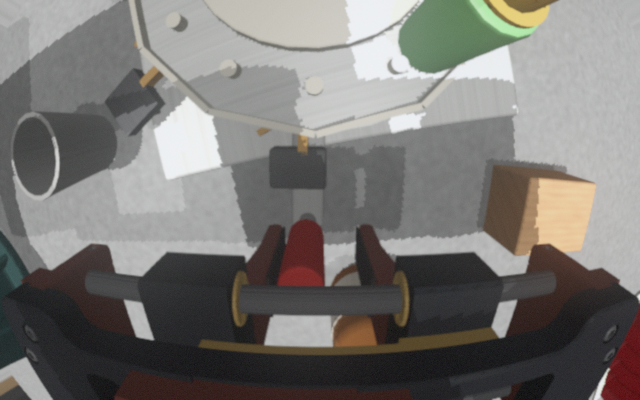

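The red grip (302,250) is against the pushing finger and the radius tracks well. I'll continue the stroke.

Call:
{"op": "arm_command", "data": {
  "series": [
    {"grip": 140, "offset": [2.3, 28.9, 0], "delta_rot": [0, 0, -9]},
    {"grip": 140, "offset": [2.3, 28.9, 0], "delta_rot": [0, 0, -9]},
    {"grip": 140, "offset": [2.3, 28.9, 0], "delta_rot": [0, 0, -9]},
    {"grip": 140, "offset": [0, 0, 0], "delta_rot": [0, 0, 0]},
    {"grip": 140, "offset": [0, 0, 0], "delta_rot": [0, 0, 0]}
  ]
}}

```text
time: 3.68
position: [0.582, -0.0306, 0.0675]
tcp_rot: [-2.053, -2.377, 0.001]
wrist_force: [-4.2, -0.5, 2.4]
grip_width: 0.453
gripper_force: 2.0
```

```bash
cat > s.py <<'E'
from m import *
def st():
    o=robot.observe();p=o['position']
    d=p[:2]-np.array([.554,.154]);print('tool r,ang',np.hypot(*d).round(4),np.degrees(np.arctan2(d[1],d[0])).round(2),'yaw',tgt(p)[1],'F',o['wrist_force'].round(1),o['grip_width'].round(3),o['gripper_force'],o['time'])
    f=grab('top');W=cloud(f);m=masks(f)
    k,l,s,ce=cv2.connectedComponentsWithStats(m['gold'].astype(np.uint8))
    for i in range(1,k):
        q=W[l==i];q=q[q[:,2]>.145]
        if len(q)<8: continue
        a=np.median(q,0)-[.554,.154,0]
        if abs(np.hypot(a[0],a[1])-.095)<.025: print('cap',(np.degrees(np.arctan2(a[1],a[0]))+8).round(1),len(q),f['pixels'][l==i].mean(0).round())
    q=W[m['red']];q=q[(abs(np.hypot(q[:,0]-.554,q[:,1]-.154)-.185)<.03)&(q[:,2]>.09)]
    if len(q): a=np.median(q,0)-[.554,.154,0];print('lever px',len(q),(np.degrees(np.arctan2(a[1],a[0]))+118).round(1))
    f=grab('side');W=cloud(f);m=masks(f)['red'];q=W[m];q=q[(q[:,2]>.1)&(abs(np.hypot(q[:,0]-.554,q[:,1]-.154)-.09)<.045)]
    if len(q): a=np.median(q,0)-[.554,.154,0];print('side red',len(q),(np.degrees(np.arctan2(a[1],a[0]))+8).round(1))
st()
E
python3 s.py
```

```text
Traceback (most recent call last):
  File "s.py", line 16, in <module>
    st()
    ~~^^
  File "s.py", line 4, in st
    d=p[:2]-np.array([.554,.154]);print('tool r,ang',np.hypot(*d).round(4),np.degrees(np.arctan2(d[1],d[0])).round(2),'yaw',tgt(p)[1],'F',o['wrist_force'].round(1),o['grip_width'].round(3),o['gripper_force'],o['time'])
                                                                                                                                                                    ^^^^^^^^^^^^^^^^^^^^^
AttributeError: 'float' object has no attribute 'round'
```

Call:
{"op": "arm_command", "data": {
  "series": [
    {"grip": 140, "offset": [0.1, 5, 0], "delta_rot": [0, 0, -1.5]},
    {"grip": 140, "offset": [0, 0, 0], "delta_rot": [0, 0, 0]}
  ]
}}

```text
time: 3.92
position: [0.5863, -0.0298, 0.0671]
tcp_rot: [-2.02, -2.404, 0.002]
wrist_force: [-5.8, -0.1, 4.7]
grip_width: 0.451
gripper_force: 2.7
```

```bash
sed -i "s/o\['grip_width'\].round(3)/o['grip_width']/" s.py; python3 s.py
```

```text
tool r,ang 0.1866 -80.04 yaw 9.9 F [-5.8 -0.1  4.7] 0.45130339644877854 2.7157384157180786 3.925
cap 1.2 59 [171. 155.  71.]
cap 31.8 49 [159. 136.  62.]
cap -28.2 56 [169. 155.  69.]
side red 53 33.5
```

Call:
{"op": "arm_command", "data": {
  "series": [
    {"grip": 140, "offset": [0, 3.5, 0], "delta_rot": [0, 0, -1]},
    {"grip": 140, "offset": [0, 0, 0], "delta_rot": [0, 0, 0]}
  ]
}}

```text
time: 4.28
position: [0.5892, -0.0291, 0.067]
tcp_rot: [-1.998, -2.421, 0.003]
wrist_force: [-6.2, -1.4, 4.8]
grip_width: 0.452
gripper_force: 3.2
```

```bash
python3 s.py
```

```text
tool r,ang 0.1865 -79.13 yaw 10.9 F [-6.2 -1.4  4.8] 0.4520550433751155 3.1773340702056885 4.275
cap 2.5 54 [170. 154.  69.]
cap 32.2 52 [158. 133.  62.]
cap -28.0 61 [168. 155.  69.]
side red 47 33.9
```

Call:
{"op": "arm_command", "data": {
  "series": [
    {"grip": 140, "offset": [0, 3.5, 0], "delta_rot": [0, 0, -1]},
    {"grip": 140, "offset": [0, 0, 0], "delta_rot": [0, 0, 0]}
  ]
}}

```text
time: 4.62
position: [0.5908, -0.0287, 0.0669]
tcp_rot: [-1.975, -2.437, 0.007]
wrist_force: [-10.4, -1.9, 7.9]
grip_width: 0.453
gripper_force: 5.3
```

```bash
python3 s.py
```

```text
tool r,ang 0.1863 -78.62 yaw 11.9 F [-10.4  -1.9   7.9] 0.45265550865397647 5.3162044286727905 4.625
cap 3.6 55 [170. 154.  70.]
cap 32.4 56 [158. 132.  62.]
cap -27.0 56 [169. 155.  69.]
side red 50 34.0
```

The force rises, so the lever is on its stop. I'll return it with the cage following.

Call:
{"op": "arm_command", "data": {
  "series": [
    {"grip": 140, "offset": [0.2, -12, 0], "delta_rot": [0, 0, 3.5]},
    {"grip": 140, "offset": [2.5, -30.2, 0], "delta_rot": [0, 0, 9.4]},
    {"grip": 140, "offset": [2.5, -30.2, 0], "delta_rot": [0, 0, 9.4]},
    {"grip": 140, "offset": [2.5, -30.2, 0], "delta_rot": [0, 0, 9.4]},
    {"grip": 140, "offset": [2.5, -30.2, 0], "delta_rot": [0, 0, 9.4]}
  ]
}}

```text
time: 5.35
position: [0.4657, -0.0097, 0.0674]
tcp_rot: [2.713, 1.581, 0.003]
wrist_force: [-0.4, -0.2, 0.3]
grip_width: 0.452
gripper_force: 0.0
```

Call:
{"op": "arm_command", "data": {
  "series": [
    {"grip": 140, "offset": [0, 0, 0], "delta_rot": [0, 0, 0]},
    {"grip": 140, "offset": [0, 0, 0], "delta_rot": [0, 0, 0]}
  ]
}}

```text
time: 5.6
position: [0.4682, -0.01, 0.0674]
tcp_rot: [2.704, 1.595, 0.004]
wrist_force: [-0.3, -1.0, 0.1]
grip_width: 0.451
gripper_force: 0.0
```

```bash
python3 s.py; python3 -c "
from h import *
f=grab('wrist');save(f,'pics/w4.png')"
```

```text
tool r,ang 0.1851 -117.62 yaw -28.9 F [-0.3 -1.   0.1] 0.45133445786073045 0.0 5.6
cap -0.4 56 [165. 149.  68.]
cap 29.1 56 [160. 137.  62.]
cap -30.3 55 [167. 154.  71.]
side red 38 31.1
```

View pics/w4.png

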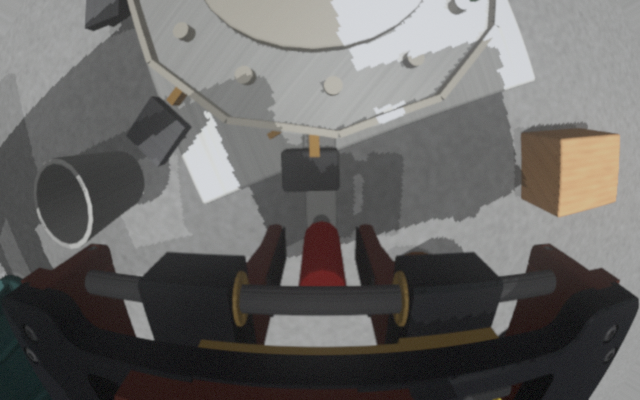

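The lever is home and free in the cage (grip at (322,255)), and the red bottle is at about 30°. Second stroke.

Call:
{"op": "arm_command", "data": {
  "series": [
    {"grip": 140, "offset": [2.8, 32.1, 0], "delta_rot": [0, 0, -9.95]},
    {"grip": 140, "offset": [2.8, 32.1, 0], "delta_rot": [0, 0, -9.95]},
    {"grip": 140, "offset": [2.8, 32.1, 0], "delta_rot": [0, 0, -9.95]},
    {"grip": 140, "offset": [2.8, 32.1, 0], "delta_rot": [0, 0, -9.95]},
    {"grip": 140, "offset": [0, 0, 0], "delta_rot": [0, 0, 0]}
  ]
}}

```text
time: 6.38
position: [0.5902, -0.0293, 0.065]
tcp_rot: [-1.997, -2.419, 0.004]
wrist_force: [-4.3, 1.7, -0.8]
grip_width: 0.452
gripper_force: 1.9
```

Call:
{"op": "arm_command", "data": {
  "series": [
    {"grip": 140, "offset": [0, 0, 0], "delta_rot": [0, 0, 0]}
  ]
}}

```text
time: 6.5
position: [0.5897, -0.0295, 0.0653]
tcp_rot: [-2.0, -2.418, 0.003]
wrist_force: [-4.3, 0.6, -3.8]
grip_width: 0.458
gripper_force: 2.0
```

```bash
python3 s.py
```

```text
tool r,ang 0.1869 -79.0 yaw 10.8 F [-4.3  0.6 -3.8] 0.45772499138353523 1.954849362373352 6.5
cap 2.8 57 [171. 156.  70.]
cap 32.0 54 [154. 136.  65.]
side red 37 57.7
```

Call:
{"op": "arm_command", "data": {
  "series": [
    {"grip": 140, "offset": [2.8, -32.1, 0], "delta_rot": [0, 0, 9.95]},
    {"grip": 140, "offset": [2.8, -32.1, 0], "delta_rot": [0, 0, 9.95]},
    {"grip": 140, "offset": [2.8, -32.1, 0], "delta_rot": [0, 0, 9.95]},
    {"grip": 140, "offset": [2.8, -32.1, 0], "delta_rot": [0, 0, 9.95]},
    {"grip": 140, "offset": [0, 0, 0], "delta_rot": [0, 0, 0]}
  ]
}}

```text
time: 7.22
position: [0.4655, -0.0092, 0.0672]
tcp_rot: [2.706, 1.596, 0.001]
wrist_force: [-0.0, -0.1, -0.3]
grip_width: 0.448
gripper_force: 0.0
```

Call:
{"op": "arm_command", "data": {
  "series": [
    {"grip": 140, "offset": [0, 0, 0], "delta_rot": [0, 0, 0]},
    {"grip": 140, "offset": [0, 0, 0], "delta_rot": [0, 0, 0]}
  ]
}}

```text
time: 7.48
position: [0.4688, -0.0102, 0.0671]
tcp_rot: [2.704, 1.595, 0.004]
wrist_force: [-0.6, -0.5, 0.5]
grip_width: 0.452
gripper_force: 0.0
```

```bash
python3 s.py
```

```text
tool r,ang 0.185 -117.42 yaw -28.9 F [-0.6 -0.5  0.5] 0.4517031613098242 0.0 7.475
cap -1.2 58 [166. 150.  70.]
cap 29.4 53 [157. 140.  66.]
side red 36 55.9
```

Call:
{"op": "arm_command", "data": {
  "series": [
    {"grip": 140, "offset": [2.8, 32.1, 0], "delta_rot": [0, 0, -9.95]},
    {"grip": 140, "offset": [2.8, 32.1, 0], "delta_rot": [0, 0, -9.95]},
    {"grip": 140, "offset": [2.8, 32.1, 0], "delta_rot": [0, 0, -9.95]},
    {"grip": 140, "offset": [2.8, 32.1, 0], "delta_rot": [0, 0, -9.95]},
    {"grip": 140, "offset": [0, 0, 0], "delta_rot": [0, 0, 0]}
  ]
}}

```text
time: 8.2
position: [0.5901, -0.0292, 0.0651]
tcp_rot: [-1.996, -2.419, 0.004]
wrist_force: [-4.9, -0.2, -1.1]
grip_width: 0.45
gripper_force: 1.9
```

Call:
{"op": "arm_command", "data": {
  "series": [
    {"grip": 140, "offset": [0, 0, 0], "delta_rot": [0, 0, 0]}
  ]
}}

```text
time: 8.32
position: [0.5895, -0.0294, 0.0653]
tcp_rot: [-2.0, -2.418, 0.003]
wrist_force: [-4.9, -0.3, -3.7]
grip_width: 0.453
gripper_force: 2.0
```

```bash
python3 s.py
```

```text
tool r,ang 0.1868 -79.05 yaw 10.8 F [-4.9 -0.3 -3.7] 0.4527432638493305 1.9566379487514496 8.325
cap 33.3 56 [151. 133.  64.]
```

Call:
{"op": "arm_command", "data": {
  "series": [
    {"grip": 140, "offset": [2.8, -32.1, 0], "delta_rot": [0, 0, 9.95]},
    {"grip": 140, "offset": [2.8, -32.1, 0], "delta_rot": [0, 0, 9.95]},
    {"grip": 140, "offset": [2.8, -32.1, 0], "delta_rot": [0, 0, 9.95]},
    {"grip": 140, "offset": [2.8, -32.1, 0], "delta_rot": [0, 0, 9.95]},
    {"grip": 140, "offset": [0, 0, 0], "delta_rot": [0, 0, 0]}
  ]
}}

```text
time: 9.05
position: [0.4654, -0.0091, 0.0672]
tcp_rot: [2.706, 1.596, 0.001]
wrist_force: [-0.2, 0.9, -0.1]
grip_width: 0.448
gripper_force: 0.0
```

Call:
{"op": "arm_command", "data": {
  "series": [
    {"grip": 140, "offset": [0, 0, 0], "delta_rot": [0, 0, 0]},
    {"grip": 140, "offset": [0, 0, 0], "delta_rot": [0, 0, 0]}
  ]
}}

```text
time: 9.3
position: [0.4688, -0.0101, 0.0671]
tcp_rot: [2.704, 1.595, 0.003]
wrist_force: [-0.2, 0.4, -0.7]
grip_width: 0.451
gripper_force: 0.0
```

```bash
python3 s.py; python3 -c "
from m import *
save(ld('side'),'pics/s5.png')"
```

```text
tool r,ang 0.1849 -117.44 yaw -28.9 F [-0.2  0.4 -0.7] 0.45055556022136983 0.0 9.3
cap 29.5 51 [158. 141.  67.]
```

View pics/s5.png

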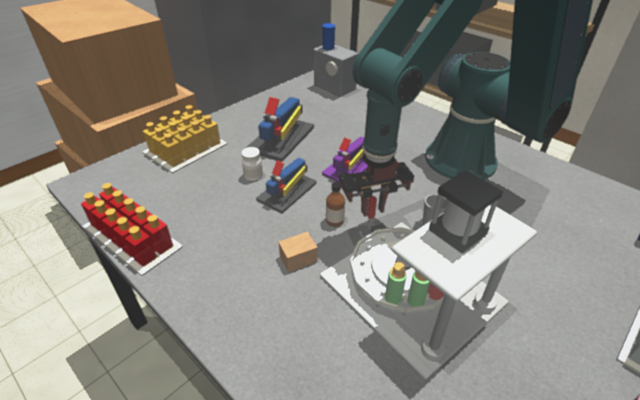

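The side view shows the greens at (397,285) and (418,290) and the red bottle under the head at (435,292); the lever is home. Next I lift off and move to the small grip.

Call:
{"op": "arm_command", "data": {
  "series": [
    {"grip": 140, "offset": [0, 0, -55], "delta_rot": [0, 0, 0]},
    {"grip": 140, "offset": [0, 0, -55], "delta_rot": [0, 0, 0]},
    {"grip": 255, "offset": [0, 0, -40], "delta_rot": [0, 0, 0]},
    {"grip": 255, "offset": [0, 0, 0], "delta_rot": [0, 0, 10]},
    {"grip": 255, "offset": [0, 0, 0], "delta_rot": [0, 0, 10]}
  ]
}}

```text
time: 10.02
position: [0.4674, -0.0098, 0.2175]
tcp_rot: [2.945, 1.092, 0.003]
wrist_force: [0.5, -0.4, -0.2]
grip_width: 0.147
gripper_force: 0.0
```

Call:
{"op": "arm_command", "data": {
  "series": [
    {"grip": 255, "offset": [0, 0, 0], "delta_rot": [0, 0, 10.6]},
    {"grip": 255, "offset": [0, 0, 0], "delta_rot": [0, 0, 10.6]},
    {"grip": 255, "offset": [0, 0, 0], "delta_rot": [0, 0, 10.6]},
    {"grip": 255, "offset": [0, 0, 0], "delta_rot": [0, 0, 0]},
    {"grip": 255, "offset": [0, 0, 0], "delta_rot": [0, 0, 0]}
  ]
}}

```text
time: 10.65
position: [0.4666, -0.0096, 0.2166]
tcp_rot: [-3.131, -0.257, 0.0]
wrist_force: [-0.6, 0.7, 0.4]
grip_width: 0.005
gripper_force: 0.0
```

```bash
python3 - <<'E'
from m import *
print(tgt([.5116,-.2904,.2]),tgt([.5116,-.2904,.108]))
f=grab('side');W=cloud(f)
c=np.array([.5165,-.2896]);a=np.radians(9.08);A=np.array([[np.cos(a),np.sin(a)],[-np.sin(a),np.cos(a)]])
M=masks(f)
for k in('red','blue','gold'):
    q=W[M[k]];q=q[~np.isnan(q[:,0])];s=(q[:,:2]-c)@A.T*1000
    i=(abs(s[:,0])<95)&(abs(s[:,1])<55)&(q[:,2]>.03);s=np.c_[s,q[:,2]*1000][i]
    print(k,len(s),np.percentile(s,[3,50,97],axis=0).round().tolist())
E
```

```text
(array([ -1.4, 284.4,  16.6]), np.float64(-80.6)) (array([ -1.4, 284.4, 108.6]), np.float64(-80.6))
red 87 [[23.0, -9.0, 65.0], [36.0, 1.0, 111.0], [52.0, 25.0, 124.0]]
blue 193 [[-67.0, -9.0, 76.0], [-13.0, 3.0, 79.0], [72.0, 13.0, 82.0]]
gold 150 [[-55.0, 22.0, 46.0], [6.0, 32.0, 59.0], [58.0, 40.0, 67.0]]
```

Call:
{"op": "arm_command", "data": {
  "series": [
    {"grip": 255, "offset": [0, 57, 0], "delta_rot": [0, 0, 0]},
    {"grip": 255, "offset": [0, 57, 0], "delta_rot": [0, 0, 0]},
    {"grip": 255, "offset": [0, 57, 0], "delta_rot": [0, 0, 0]},
    {"grip": 255, "offset": [0, 57, 0], "delta_rot": [0, 0, 0]},
    {"grip": 255, "offset": [-5, 56, 0], "delta_rot": [0, 0, 0]}
  ]
}}

```text
time: 11.32
position: [0.5071, -0.2927, 0.2166]
tcp_rot: [3.131, 0.255, 0.001]
wrist_force: [0.1, -0.5, 0.6]
grip_width: 0.006
gripper_force: 0.0
```

Call:
{"op": "arm_command", "data": {
  "series": [
    {"grip": 255, "offset": [0, 0, 40], "delta_rot": [0, 0, 0]},
    {"grip": 255, "offset": [0, 0, 40], "delta_rot": [0, 0, 0]},
    {"grip": 255, "offset": [0, 0, 27], "delta_rot": [0, 0, 0]},
    {"grip": 255, "offset": [0, 0, 0], "delta_rot": [0, 0, 0]}
  ]
}}

```text
time: 11.82
position: [0.5052, -0.2896, 0.1076]
tcp_rot: [-3.128, -0.253, 0.006]
wrist_force: [-0.1, 1.0, 0.5]
grip_width: 0.005
gripper_force: 0.0
```

```bash
cat > q.py <<'E'
from m import *
o=robot.observe();p=o['position']
c=np.array([.5165,-.2896]);a=np.radians(9.08);A=np.array([[np.cos(a),np.sin(a)],[-np.sin(a),np.cos(a)]])
print('TCP station',(A@(p[:2]-c)*1000).round(1),p[2].round(4),'yaw',tgt(p)[1],o['wrist_force'].round(1),o['grip_width'],o['time'])
f=grab('wrist')
f=grab('side');W=cloud(f)
M=masks(f)
for k in('red','gold'):
    q=W[M[k]];q=q[~np.isnan(q[:,0])];s=(q[:,:2]-c)@A.T*1000
    i=(abs(s[:,0])<95)&(abs(s[:,1])<55)&(q[:,2]>.03);s=np.c_[s,q[:,2]*1000][i]
    if len(s): print(k,len(s),np.percentile(s,[3,50,97],axis=0).round().tolist())
E
python3 q.py
```

```text
TCP station [-11.2   1.8] 0.1076 yaw -80.7 [-0.1  1.   0.5] 0.005182120660819619 11.825
red 56 [[24.0, -10.0, 98.0], [35.0, 0.0, 111.0], [45.0, 9.0, 123.0]]
gold 187 [[-58.0, 15.0, 46.0], [-1.0, 30.0, 60.0], [57.0, 39.0, 66.0]]
```

Call:
{"op": "arm_command", "data": {
  "series": [
    {"grip": 255, "offset": [13, 0, 0], "delta_rot": [0, 0, 0]},
    {"grip": 255, "offset": [13, 0, 0], "delta_rot": [0, 0, 0]},
    {"grip": 255, "offset": [13, 0, 0], "delta_rot": [0, 0, 0]},
    {"grip": 255, "offset": [13, 0, 0], "delta_rot": [0, 0, 0]},
    {"grip": 255, "offset": [8, 0, 0], "delta_rot": [0, 0, 0]}
  ]
}}

```text
time: 12.55
position: [0.565, -0.2807, 0.1093]
tcp_rot: [-3.131, -0.253, 0.006]
wrist_force: [-4.5, -0.7, -0.9]
grip_width: 0.005
gripper_force: 1.7
```

Call:
{"op": "arm_command", "data": {
  "series": [
    {"grip": 255, "offset": [3, 0, 0], "delta_rot": [0, 0, 0]},
    {"grip": 255, "offset": [0, 0, 0], "delta_rot": [0, 0, 0]}
  ]
}}

```text
time: 12.8
position: [0.5694, -0.2802, 0.1096]
tcp_rot: [-3.131, -0.252, -0.0]
wrist_force: [-2.4, 0.9, 0.8]
grip_width: 0.006
gripper_force: 0.8
```

```bash
python3 q.py
```

```text
TCP station [53.7  0.9] 0.1096 yaw -80.8 [-2.4  0.9  0.8] 0.0058465226870944844 12.8
red 21 [[13.0, 17.0, 89.0], [23.0, 23.0, 92.0], [37.0, 30.0, 94.0]]
gold 201 [[-53.0, 15.0, 46.0], [8.0, 32.0, 59.0], [58.0, 44.0, 272.0]]
```

Call:
{"op": "arm_command", "data": {
  "series": [
    {"grip": 255, "offset": [4, 0, 0], "delta_rot": [0, 0, 0]},
    {"grip": 255, "offset": [4, 0, 0], "delta_rot": [0, 0, 0]},
    {"grip": 255, "offset": [0, 0, 0], "delta_rot": [0, 0, 0]}
  ]
}}

```text
time: 13.28
position: [0.5706, -0.28, 0.1092]
tcp_rot: [-3.131, -0.253, 0.018]
wrist_force: [-17.7, -4.6, 8.5]
grip_width: 0.002
gripper_force: 10.0
```

```bash
python3 q.py;  python3 -c "
from m import *
save(ld('wrist'),'pics/w6.png')"
```

```text
TCP station [55.  1.] 0.1092 yaw -80.8 [-17.7  -4.6   8.5] 0.0022497257465852794 13.275
red 23 [[15.0, 19.0, 90.0], [26.0, 23.0, 93.0], [40.0, 30.0, 96.0]]
gold 197 [[-53.0, 14.0, 46.0], [7.0, 32.0, 59.0], [57.0, 43.0, 271.0]]
```

View pics/w6.png

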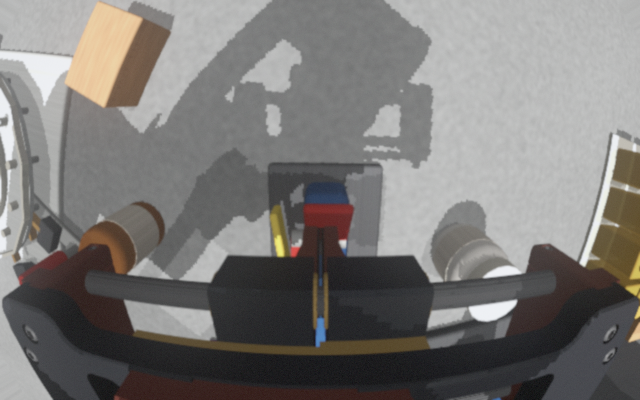

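The tab at (327,222) stands forward and the force shows the hard stop. I'll back off, rise, open, and go over the squeeze point.

Call:
{"op": "arm_command", "data": {
  "series": [
    {"grip": 255, "offset": [-20, 0, 0], "delta_rot": [0, 0, 0]},
    {"grip": 255, "offset": [0, 0, -50], "delta_rot": [0, 0, 0]},
    {"grip": 0, "offset": [-37, 0, -30], "delta_rot": [0, 0, 0]},
    {"grip": 0, "offset": [0, -4, 0], "delta_rot": [0, 0, 0]},
    {"grip": 0, "offset": [0, 0, 0], "delta_rot": [0, 0, 0]}
  ]
}}

```text
time: 14.0
position: [0.5206, -0.2842, 0.1896]
tcp_rot: [3.131, 0.251, 0.002]
wrist_force: [-0.2, 0.0, -0.5]
grip_width: 0.308
gripper_force: 0.0
```

Call:
{"op": "arm_command", "data": {
  "series": [
    {"grip": 0, "offset": [0, 0, 0], "delta_rot": [0, 0, 0]},
    {"grip": 0, "offset": [0, 0, 0], "delta_rot": [0, 0, 0]},
    {"grip": 0, "offset": [0, 0, 0], "delta_rot": [0, 0, 0]}
  ]
}}

```text
time: 14.38
position: [0.5201, -0.2843, 0.189]
tcp_rot: [-3.131, -0.252, 0.001]
wrist_force: [0.9, -0.1, 0.9]
grip_width: 0.648
gripper_force: 0.0
```

```bash
python3 q.py
```

```text
TCP station [4.4 4.7] 0.189 yaw -80.8 [ 0.9 -0.1  0.9] 0.648415942324974 14.375
red 8 [[15.0, 18.0, 91.0], [21.0, 22.0, 93.0], [25.0, 26.0, 94.0]]
gold 191 [[-57.0, 14.0, 45.0], [0.0, 30.0, 60.0], [58.0, 39.0, 68.0]]
```

Call:
{"op": "arm_command", "data": {
  "series": [
    {"grip": 0, "offset": [0, 0, 0], "delta_rot": [0, 0, 0]},
    {"grip": 0, "offset": [0, 0, 0], "delta_rot": [0, 0, 0]},
    {"grip": 0, "offset": [0, 0, 0], "delta_rot": [0, 0, 0]},
    {"grip": 0, "offset": [0, 0, 30], "delta_rot": [0, 0, 0]},
    {"grip": 0, "offset": [0, 0, 0], "delta_rot": [0, 0, 0]}
  ]
}}

```text
time: 15.1
position: [0.5183, -0.2834, 0.1579]
tcp_rot: [-3.129, -0.251, 0.005]
wrist_force: [-0.0, -0.1, -1.6]
grip_width: 1.001
gripper_force: 0.0
```

```bash
python3 q.py; python3 -c "
from m import *
save(ld('wrist'),'pics/w7.png')"
```

```text
TCP station [2.8 5.8] 0.1579 yaw -80.8 [-0.  -0.1 -1.6] 1.0006151719235556 15.1
red 2 [[18.0, 19.0, 90.0], [21.0, 21.0, 91.0], [25.0, 22.0, 93.0]]
gold 189 [[-58.0, 14.0, 45.0], [-1.0, 31.0, 59.0], [57.0, 40.0, 67.0]]
```

View pics/w7.png

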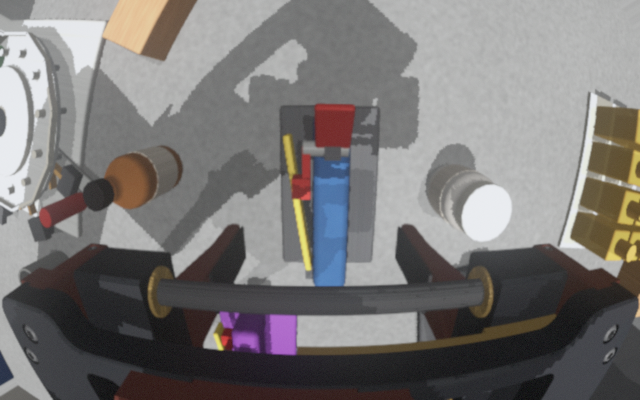

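The lock tab (335,125) leans forward, with bar and paddle between the fingers and the jar and amber bottle clear of them. Descending and squeezing.

Call:
{"op": "arm_command", "data": {
  "series": [
    {"grip": 0, "offset": [1, 0, 40], "delta_rot": [0, 0, 0]},
    {"grip": 0, "offset": [0, 0, 40], "delta_rot": [0, 0, 0]},
    {"grip": 0, "offset": [0, 0, 38], "delta_rot": [0, 0, 0]},
    {"grip": 0, "offset": [0, 0, 0], "delta_rot": [0, 0, 0]}
  ]
}}

```text
time: 15.7
position: [0.5195, -0.2834, 0.0402]
tcp_rot: [-3.129, -0.251, 0.005]
wrist_force: [-0.4, -0.8, -0.7]
grip_width: 1.0
gripper_force: 0.0
```

```bash
python3 q.py
```

```text
TCP station [4.  5.7] 0.0402 yaw -80.8 [-0.4 -0.8 -0.7] 1.000467046090561 15.7
gold 118 [[-13.0, 15.0, 45.0], [21.0, 34.0, 59.0], [58.0, 41.0, 96.0]]
```

Call:
{"op": "arm_command", "data": {
  "grip_force": 25,
  "series": [
    {"grip": 170, "offset": [0, 1.5, 0], "delta_rot": [0, 0, 0]},
    {"grip": 170, "offset": [0, 0, 0], "delta_rot": [0, 0, 0]},
    {"grip": 170, "offset": [0, 0, 0], "delta_rot": [0, 0, 0]},
    {"grip": 170, "offset": [0, 0, 0], "delta_rot": [0, 0, 0]},
    {"grip": 170, "offset": [0, 0, 0], "delta_rot": [0, 0, 0]}
  ]
}}

```text
time: 16.42
position: [0.5205, -0.2841, 0.0416]
tcp_rot: [-3.129, -0.251, 0.002]
wrist_force: [-0.0, 8.2, 3.4]
grip_width: 0.504
gripper_force: 24.9
```

Call:
{"op": "arm_command", "data": {
  "series": [
    {"grip": 200, "offset": [0, 0, 0], "delta_rot": [0, 0, 0]},
    {"grip": 200, "offset": [0, 0, 0], "delta_rot": [0, 0, 0]}
  ]
}}

```text
time: 16.68
position: [0.5205, -0.2841, 0.0415]
tcp_rot: [-3.129, -0.252, 0.002]
wrist_force: [-0.7, 5.9, 3.5]
grip_width: 0.507
gripper_force: 24.9
```

The opening is 44 mm rather than 38 mm, so I'll look at the paddle.

```bash
python3 q.py; python3 - <<'E'
from m import *
a=ld('wrist')['pixels'][80:330,180:460];b=ld('side')['pixels'][110:235,220:400]
a=cv2.resize(a,(560,500));b=cv2.resize(b,(0,0),fx=1.3,fy=1.3)
a=cv2.resize(a,(448,400));c=cv2.resize(ld('side')['pixels'][130:220,245:325],(350,394));c=cv2.copyMakeBorder(c,0,6,0,0,0)
cv2.imwrite('pics/x8.png',cv2.cvtColor(np.hstack([a,c]),cv2.COLOR_RGB2BGR))
E
```

```text
TCP station [4.8 4.8] 0.0415 yaw -80.8 [-0.7  5.9  3.5] 0.5069470336422734 16.675
gold 107 [[-30.0, 15.0, 45.0], [31.0, 31.0, 57.0], [59.0, 40.0, 94.0]]
```

View pics/x8.png

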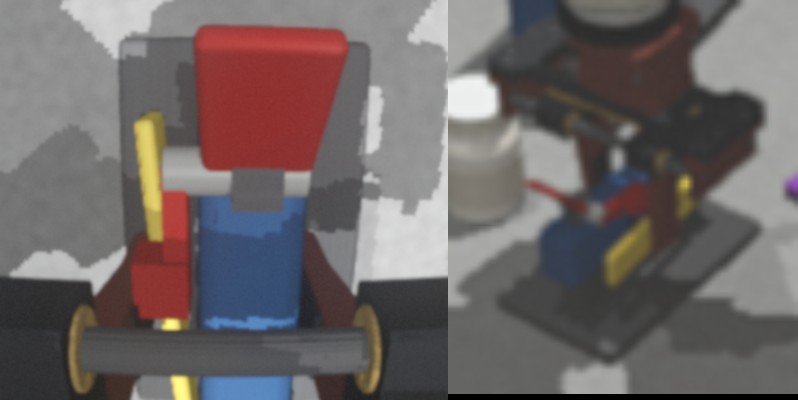

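The lock's red side block at crop (160,290) is beside the paddle and stops the left finger. I'll open, shift about 17 mm toward the hinge, and squeeze there.

Call:
{"op": "arm_command", "data": {
  "series": [
    {"grip": 60, "offset": [0, 0, 0], "delta_rot": [0, 0, 0]},
    {"grip": 60, "offset": [0, 0, 0], "delta_rot": [0, 0, 0]},
    {"grip": 60, "offset": [-17, 0, 0], "delta_rot": [0, 0, 0]},
    {"grip": 60, "offset": [0, 0, 0], "delta_rot": [0, 0, 0]}
  ]
}}

```text
time: 17.27
position: [0.5026, -0.2886, 0.0415]
tcp_rot: [-3.131, -0.25, 0.002]
wrist_force: [-0.1, 0.2, -0.4]
grip_width: 0.765
gripper_force: 0.0
```

```bash
python3 q.py
```

```text
TCP station [-13.6   3.2] 0.0415 yaw -80.9 [-0.1  0.2 -0.4] 0.7652626303439496 17.275
red 1 [[21.0, 22.0, 93.0], [21.0, 22.0, 93.0], [21.0, 22.0, 93.0]]
gold 117 [[-8.0, 15.0, 45.0], [26.0, 34.0, 58.0], [58.0, 40.0, 68.0]]
```

Call:
{"op": "arm_command", "data": {
  "grip_force": 30,
  "series": [
    {"grip": 200, "offset": [0, 0, 0], "delta_rot": [0, 0, 0]},
    {"grip": 200, "offset": [0, 0, 0], "delta_rot": [0, 0, 0]},
    {"grip": 200, "offset": [0, 0, 0], "delta_rot": [0, 0, 0]},
    {"grip": 200, "offset": [0, 0, 0], "delta_rot": [0, 0, 0]}
  ]
}}

```text
time: 17.88
position: [0.5051, -0.2901, 0.0415]
tcp_rot: [3.129, 0.251, 0.002]
wrist_force: [1.6, -6.1, -4.1]
grip_width: 0.424
gripper_force: 30.0
```

```bash
python3 q.py
```

```text
TCP station [-11.4   1.3] 0.0415 yaw -80.8 [ 1.6 -6.1 -4.1] 0.4243797849188261 17.875
red 1 [[24.0, 24.0, 93.0], [24.0, 24.0, 93.0], [24.0, 24.0, 93.0]]
gold 147 [[-48.0, 15.0, 45.0], [24.0, 22.0, 60.0], [58.0, 32.0, 78.0]]
```

Call:
{"op": "arm_command", "data": {
  "series": [
    {"grip": 200, "offset": [0, 0, 0], "delta_rot": [0, 0, 0]},
    {"grip": 200, "offset": [0, 0, 0], "delta_rot": [0, 0, 0]},
    {"grip": 200, "offset": [0, 0, 0], "delta_rot": [0, 0, 0]},
    {"grip": 200, "offset": [0, 0, 0], "delta_rot": [0, 0, 0]},
    {"grip": 200, "offset": [0, 0, 0], "delta_rot": [0, 0, 0]}
  ]
}}

```text
time: 18.6
position: [0.5051, -0.29, 0.0415]
tcp_rot: [3.129, 0.251, 0.002]
wrist_force: [0.7, -4.5, -5.1]
grip_width: 0.427
gripper_force: 30.0
```

Call:
{"op": "arm_command", "data": {
  "series": [
    {"grip": 200, "offset": [0, 0, 0], "delta_rot": [0, 0, 0]},
    {"grip": 0, "offset": [0, 0, 0], "delta_rot": [0, 0, 0]},
    {"grip": 0, "offset": [0, 0, 0], "delta_rot": [0, 0, 0]},
    {"grip": 0, "offset": [0, 0, 0], "delta_rot": [0, 0, 0]},
    {"grip": 0, "offset": [0, 0, 0], "delta_rot": [0, 0, 0]}
  ]
}}

```text
time: 19.23
position: [0.5046, -0.2888, 0.0418]
tcp_rot: [3.131, 0.252, 0.001]
wrist_force: [-0.0, -0.4, -0.3]
grip_width: 0.843
gripper_force: 0.0
```

Call:
{"op": "arm_command", "data": {
  "series": [
    {"grip": 0, "offset": [0, 0, 0], "delta_rot": [0, 0, 0]},
    {"grip": 0, "offset": [0, 0, -40], "delta_rot": [0, 0, 0]},
    {"grip": 0, "offset": [0, 0, -50], "delta_rot": [0, 0, 0]},
    {"grip": 0, "offset": [0, 0, -50], "delta_rot": [0, 0, 0]},
    {"grip": 0, "offset": [0, 0, 0], "delta_rot": [0, 0, 0]}
  ]
}}

```text
time: 19.85
position: [0.507, -0.2905, 0.1861]
tcp_rot: [3.126, 0.251, 0.011]
wrist_force: [0.2, -0.4, -0.7]
grip_width: 0.996
gripper_force: 0.0
```

```bash
python3 q.py; python3 s.py
```

```text
TCP station [-9.5  0.6] 0.1861 yaw -80.8 [ 0.2 -0.4 -0.7] 0.9961872586216459 19.85
red 3 [[17.0, 20.0, 90.0], [18.0, 23.0, 91.0], [24.0, 24.0, 93.0]]
gold 191 [[-57.0, 15.0, 46.0], [2.0, 31.0, 60.0], [58.0, 41.0, 131.0]]
tool r,ang 0.4453 -96.4 yaw -80.8 F [ 0.4  0.4 -0.3] 0.9997260628443853 0.0 19.95
cap 29.2 55 [162. 145.  70.]
lever px 25 0.6
```

```bash
python3 -c "
from station import robot
print(robot.job_done())"
```

```text
the job is handed in; nothing more can be done
None
```

The job is handed in, not yet graded: three full lever strokes put the red bottle under the crimp head with the lever back home, I flipped the lock-off forward, and I squeezed the paddle fully for about 1 s and released it, after a first try stopped partway on the lock's side block.

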